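Re-hang the lift-off guard on the other specimen stand

TASK

The clear guard panel hangs on the stand that holds the black specimen, but it is needed on the other stand, in front of the green specimen. Squeeze the two orange tabs together to draw in the sprung hinge pins, lift the guard off, and drop it gently into the slots of the other stand's brackets, finding them by feel: that sprung bracket pair may be clamped a little further back than you expect. Seat the guard fully home, let both pins snap out into the brackets, let go, and disturb neither specimen.

Things in the scene. Friction and masses are not known exactly. Their poses are not given: they have to be found in the camera images.
- guard: lift-off guard, 0.18 to 0.28 kg. Origin: middle of its hinge axis; y along the axis, z up. Aluminium top rail 16 x 146 x 16 mm centred on the axis, round dark boss of 14 mm diameter on each end (overall length 170 mm), clear panel 140 mm wide in a black frame hanging to 82 mm below the axis. Carry it by the squeezed tabs
- guard_tabs (a point): point midway between the guard's two orange tabs, 30 mm above the hinge axis, axes as the guard. Tabs: 18 (x) x 8 (y) mm, from 8 to 45 mm above the axis, outer faces 58 mm apart along y; pinch them along y from above. Fully squeezed they are 38 mm apart outside and the guard sits centred between the fingers; letting go lets the pins out
- pin_l (a joint): travel in m of the sprung 8 mm pin and orange tab at the guard's +y end: 0 = out (9 mm beyond the boss), flush at 0.009, 0.010 = squeezed fully in. Spring 4.8 N at 0 to 8.8 N fully in
- pin_r (a joint): the same for the pin and tab at the guard's -y end
- stand_a: stand with the black specimen and, at the start, the guard: grey base plate 150 x 210 x 10 mm with two rigid aluminium hinge brackets. Origin on the bench below the hinge axis; x to the rear, y along the axis, z up; plate from x = -50 to +100 mm. Its brackets are like those at point slot_b, slot middle at x = 0. The guard's axis is 130 mm up; it lifts straight off when the pins are in
- stand_b: stand with the green specimen, which must get the guard: same grey base plate, same origin and axes as the other (on the bench, x to the rear, y along the hinge axis). Its bracket pair is clamped anywhere from 0 to 24 mm towards +x (unmeasured) and stays there. The pair also rides on springs: gives downwards from about 4 N, 1.2 N per mm, solid after 8 mm at about 14 N; over 25 N is harmful
- slot_b (a point): on stand_b, 130 mm above the bench, its axes: where the guard's hinge axis is when home if the clamp is at 0; the true slot middle is 0 to 24 mm further in +x. Bracket slots are open above, 15.5 mm wide in x, 76 to 100 mm either side in y, floor 7 mm below this point, outer wall faces at 88 mm with a window (5 mm below to 6 mm above) for the pin
- lip_b (a point): on stand_b, 146 mm above the bench at its origin: height of the flat tops of the lips, which reach 28 mm in -x from the front edge of the true slots (and of the outer walls). The rear stops behind the slots, 12 mm deep, are 10 mm higher. A guard resting on the lips has its axis 7 mm above; slid in +x under light pressure it meets the rear stops and drops into the slots
- black_specimen: black round specimen, 30 mm diameter, 16 mm high, on the rear of the plate of stand_a, 65 to 75 mm behind the hinge axis; origin: centre of its underside. Leave it alone
- green_specimen: green round specimen, 30 mm diameter, 15 mm high, on the rear of the plate of stand_b, 75 to 80 mm behind its origin; origin: centre of its underside. Leave it alone

How it is judged (in metres and radians):
On the way, in this order (a step that is already met when the one before it is completed fails the run):
1. both pins drawn in and the guard lifted clear of the black specimen's stand (value of joint each of pin_l, pin_r above 0.007 m and z of guard in the frame of stand_a above 0.165 m), for 0.1 s.
2. the guard is home on the green specimen's stand with both pins out (z of guard in the frame of stand_b between 0.124 and 0.133 m and x of guard in the frame of stand_b between -0.004 and 0.028 m and y of guard in the frame of stand_b between -0.006 and 0.006 m and angle between the y axis of guard and the y axis of stand_b, either way round below 0.06 rad and angle between guard's own z axis and vertical below 0.25 rad and value of joint each of pin_l, pin_r below 0.002 m), for 0.2 s.
At the end, for the whole second after the job is handed in: Guard at rest in the green specimen's stand: axis 124 to 133 mm above the bench, -4 to +28 mm in x and within 6 mm in y of the stand's origin, parallel within 0.06 rad, plumb within 0.25 rad; pins out within 2 mm; specimens within 15 mm of their starts (all of step 2 and linear speed of guard below 0.02 m/s and distance of each of black_specimen, green_specimen from where it was at the start of the episode below 0.015 m); the robot touches nothing.
It fails at once if the guard presses on the green specimen's stand with more than 25 N (contact force between guard and stand_b above 25 N).
It fails at once if the black specimen is pushed more than 15 mm (distance of black_specimen from where it was at the start of the episode above 0.015 m).
It fails at once if the green specimen is pushed more than 15 mm (distance of green_specimen from where it was at the start of the episode above 0.015 m).
It also fails if it takes over 48 s, if anything falls off the work surface, if the arm or the gripper's body presses on something with over 40 N, if the wrist force passes 120 N, or if a joint passes its speed limit or range.

ROBOT

A 6-joint arm with a two-finger parallel gripper is mounted at the origin on a cart in front of the work surface, level with it; the furniture and walls round the work are solid. World frame = base frame: x ahead of the robot, y to its left, z up, the work surface at z = 0. Lengths are in m, angles in degrees, forces in N, time in s.
With the tool pointing down it reaches from about 0.375 to 0.9 m from the base axis. Payload 3.1 kg.
Tool frame: the origin (TCP) lies between the finger pads; the fingertips stand 11 mm ahead of it and the grasp point (between the pads) lies 8 mm behind it; z points along the fingers, y is the line along which they close (so a half turn about z gives the same grasp; the last joint's range is limited). The gripper opens to 87 mm and grips with 3 to 60 N. Pads are 19 mm wide; open, the fingers measure 117 mm over their backs; the gripper's body (75 mm by 190 mm) begins 51 mm behind the grasp point.
Start: joints at [64.372, 30.224, 82.088, -0, 67.689, -10.227], TCP at [0.166, 0.603, 0.194] pointing down, gripper open.
Joint ranges: [-176.69, 176.69], [-43.24, 126.21], [12.49, 139.97], [-82, 262], [0, 151.66], [-163.58, 163.58]. Speed limits (degrees/s): [159.86, 159.86, 180, 180, 180, 180].

INTERFACE

Orientations are given as a 3x3 rotation matrix whose columns are the frame's x, y, z axes.
In Python, from rig import bot gives the robot as it stands.
- The arm moves only by the tool apply_moves, never from a script. Its argument "steps" is a list that holds one entry, the list of rows, each a list of 7 numbers: the shift along the tool's x, y, z in cm, then the turn, a rotation vector about the tool's x, y, z in degrees, then the gripper command: -1 is shut, 1 is fully open, values between are in proportion. In form: [[[dx, dy, dz, rx, ry, rz, jaw], ...]]. A call has 1 to 20 rows; each row is the pose to reach, as a shift and turn from the pose commanded when the call began, along the tool's axes at that moment; what a row does not reach only later rows make up. A row lasts 1/8 s, in which the tool goes at most 62.5 mm and 10.7 degrees, less where a joint would pass 70% of its speed; a pose out of reach is approached as far as the arm can. A call with a gripper value outside its range is refused whole. The fingers move at their own pace and stop on an object; the grip force is fixed at half the most. Time passes only in rows, so rows that repeat a pose let the fingers close. It gives the time, the measured TCP pose, the force, the opening and the grip force at its end, in the units of the state.
- bot.read_state(): the state, without advancing time (a new reading comes with each control period).
- bot.capture(name): name is "side" or "top"; returns the picture (400x640x3 uint8, blue, green, red); there is no depth.
- bot.camera_model(name): a dict with "intrinsics" (3x3 intrinsics, pixels), "R" (3x3) and "t" (3): a world point X has camera coordinates R X + t. Camera axes: x right, y down, z forward; pixel columns grow to the right and rows downward; lengths in m; the calibration is good to about 2 mm. A picture is of the moment at which its call begins. camera_model takes no time and is no camera call.
- bot.hand_in(): hands the job in; it is judged then, once.
The state is a dict: "time_s": time; "joint_positions": joint angles; "qvel": joint speeds; "tau": joint torques, N m; "position": TCP position; "tcp_rot": TCP orientation; "force": force on the tool from outside, world axes, zero at the start; "moment": the same for the moment, N m; "opening": opening from 0.0 (shut) to 1.0 (fully open); "grasp_force": force on a finger pad.
Only numpy, scipy, OpenCV 4.12 (cv2) and the standard library are available. Lean on these libraries where they do the work, as an engineer would, in place of code of your own. Each camera call takes 0.05 s, during which the arm holds its last target. There are 200 camera calls.

## Working session

There is one attempt and no reset: what is moved stays moved. The work goes in short steps, Python scripts to look and compute and a tool call to move; the robot and the scene stay as the last step left them, time stands still between calls to the robot, and variables do not carry over. Pictures are saved under pics/ and viewed, at most 10 in all, crops included, and the job is handed in when it is done.

Besides the shell and the picture viewer there is one more tool, called after "Emit:" by a JSON object that holds its "name" and its "arguments". apply_moves: Moves the arm, as the interface text tells. Its arguments: {"type":"object","properties":{"steps":{"type":"array","items":{"type":"array","items":{"type":"array","items":{"type":"number"}}}}},"required":["steps"]}

```bash
mkdir -p pics
python3 - <<'E'
from rig import bot
import cv2,json
s=bot.read_state()
print(s)
for n in("side","top"):
    im=bot.capture(n); cv2.imwrite(f"pics/{n}0.png",im); m=bot.camera_model(n); print(n,m)
E
```

```text
{'time_s': 0.0, 'joint_positions': array([ 6.43722763e+01,  3.02777312e+01,  8.21568659e+01, -2.55271770e-04,
        6.76886385e+01, -1.02284644e+01]), 'qvel': array([-0.02917106, -0.04321814, -0.064929  , -0.05267808, -0.01034439,
       -0.00138078]), 'tau': array([ 1.50534321e-03, -4.40042102e+01, -1.76591116e+01,  6.32895716e-02,
        5.85482048e-02, -1.78563528e-04]), 'position': array([0.16560096, 0.60183824, 0.19318228]), 'tcp_rot': array([[-9.64099112e-01,  2.65541039e-01, -9.26580056e-04],
       [ 2.65542387e-01,  9.64097232e-01, -1.94105239e-03],
       [ 3.77884200e-04, -2.11741316e-03, -9.99997687e-01]]), 'force': array([-0.66935673,  0.22255153, -0.74635771]), 'moment': array([-0.01182003,  0.03873422, -0.03165635]), 'grasp_force': 0.0, 'opening': 1.000256529154114}
side {'intrinsics': array([[475.08876118,   0.        , 316.40030161],
       [  0.        , 475.08876118, 204.26599501],
       [  0.        ,   0.        ,   1.        ]]), 'R': array([[-0.90222589, -0.43125966,  0.00188256],
       [-0.29479416,  0.61353246, -0.73258059],
       [ 0.31477745, -0.66150815, -0.6806777 ]]), 't': array([0.55375613, 0.15414491, 0.90584237])}
top {'intrinsics': array([[366.59736019,   0.        , 317.01512049],
       [  0.        , 366.59736019, 198.30738055],
       [  0.        ,   0.        ,   1.        ]]), 'R': array([[-1.43745132e-03, -9.99998935e-01,  2.51520312e-04],
       [-9.97179773e-01,  1.41452565e-03, -7.50366482e-02],
       [ 7.50362125e-02, -3.58672497e-04, -9.97180745e-01]]), 't': array([0.12461867, 0.55795349, 0.92825582])}
```

View pics/side0.png

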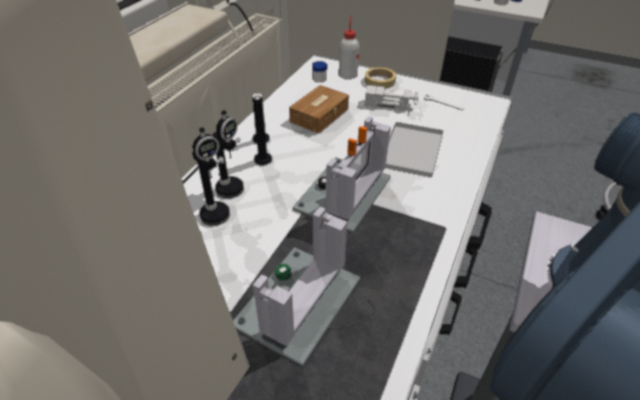

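View pics/top0.png

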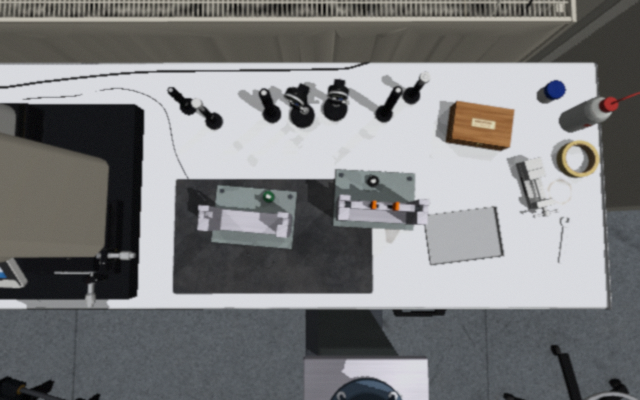

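The top view shows stand_b (green specimen at about 268,197) with its plate spanning columns 213–296. Stand_a has the orange tabs at about (375,205) and (397,207), and the black specimen at (373,181). The side view shows the tabs at about (352,147) and (362,133). Next I'll segment these and cast rays.

```bash
cat > h.py <<'E'
from rig import bot
import cv2, numpy as np
def ray(n,uv):
    m=bot.camera_model(n); K,R,t=m["intrinsics"],np.array(m["R"]),np.array(m["t"])
    return -R.T@t, R.T@np.linalg.inv(K)@np.array([uv[0],uv[1],1.])
def plane(n,uv,z):
    c,d=ray(n,uv); return c+d*(z-c[2])/d[2]
def tri(a,b):
    (c1,d1),(c2,d2)=ray("top",a),ray("side",b)
    s=np.linalg.lstsq(np.c_[d1,-d2],c2-c1,rcond=None)[0]
    p,q=c1+s[0]*d1,c2+s[1]*d2
    return (p+q)/2,np.linalg.norm(p-q)
def proj(n,X):
    m=bot.camera_model(n); x=m["intrinsics"]@(np.array(m["R"])@X+m["t"]); return x[:2]/x[2]
def blobs(mask,amin=15):
    k,l,st,c=cv2.connectedComponentsWithStats(mask.astype(np.uint8))
    return [(c[i],st[i]) for i in range(1,k) if st[i,4]>=amin]
def hsv(im): return cv2.split(cv2.cvtColor(im,cv2.COLOR_BGR2HSV))
E
python3 - <<'E'
from h import *
np.set_printoptions(precision=4,suppress=True)
ims={n:cv2.imread(f"pics/{n}0.png") for n in("top","side")}
for n in ims:
    h,s,v=hsv(ims[n])
    for nm,m in(("or",(h>5)&(h<18)&(s>190)&(v>120)),("gr",(h>55)&(h<90)&(s>110)&(v>40))):
        for c,st in blobs(m,8): print(n,nm,c,st)
t=ims["top"]
for p in [(230,240),(285,195),(345,180),(400,185),(245,221),(375,225)]: print(p,t[p[1],p[0]],[int(x[p[1],p[0]]) for x in hsv(t)])
h,s,v=hsv(t)
m=((h>50)&(h<90)&(s>12)&(s<60)&(v>85)&(v<160)).astype(np.uint8)
m[:,:200]=0;m[:,440:]=0;m[:165]=0;m[260:]=0
big=cv2.resize(t[150:270,180:450],None,fx=2.9,fy=2.9,interpolation=cv2.INTER_CUBIC)
mb=cv2.resize(m[150:270,180:450]*255,None,fx=1.4,fy=1.4)
o=np.zeros((560,783,3),np.uint8); o[:348]=big[:348,:783]; o[370:370+mb.shape[0],:mb.shape[1]]=mb[...,None]
cv2.imwrite("pics/c1.png",o)
s2=cv2.resize(ims["side"][100:360,220:420],None,fx=2.2,fy=2.2,interpolation=cv2.INTER_CUBIC);cv2.imwrite("pics/c2.png",s2)
E
```

```text
top or [373.7692 204.6538] [372 201   5   8  26]
top or [396.2381 205.9048] [395 202   4   8  21]
top gr [268.3137 196.5098] [263 191  11  11  51]
side or [362.5789 129.1053] [360 128   6   4  19]
side or [352.25 141.  ] [350 140   6   3  12]
side gr [282.4545 272.9818] [276 265  14  15 110]
(230, 240) [126 126 117] [90, 18, 126]
(285, 195) [139 139 132] [90, 13, 139]
(345, 180) [142 144 133] [85, 19, 144]
(400, 185) [141 142 132] [87, 18, 142]
(245, 221) [205 195 196] [123, 12, 205]
(375, 225) [123 123 115] [90, 17, 123]
```

View pics/c1.png

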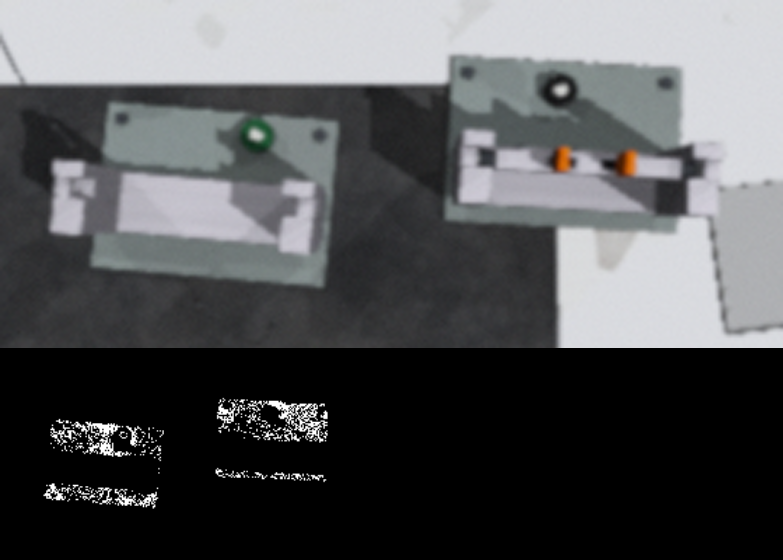

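View pics/c2.png

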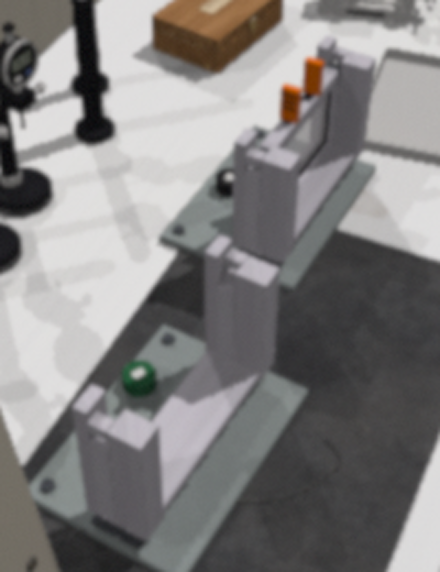

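The crops show both plates, with clear corners. In crop c1, plate A has corners (452,55), (681,69), (676,232), (445,218), and plate B has (108,102), (338,122), (323,286), (92,266). B's slot notch shows at about (85,187).

Run:
```python
from h import *
np.set_printoptions(precision=4,suppress=True)
f=lambda p:(p[0]/2.9+180-.3,p[1]/2.9+150-.3)
for nm,cs in(("A",[(452,55),(681,69),(676,232),(445,218)]),("B",[(108,102),(338,122),(323,286),(92,266)])):
    P=np.array([plane("top",f(c),.01) for c in cs])[:,:2]
    print(nm,[np.linalg.norm(P[i]-P[(i+1)%4]) for i in range(4)])
    y=(P[0]-P[1])+(P[3]-P[2]); yaw=np.degrees(np.arctan2(-y[0],y[1]))
    a=np.radians(yaw); X=np.array([np.cos(a),np.sin(a)]); o=P.mean(0)-.025*X
    print("origin",o,"yaw",yaw)
    Y=np.array([-X[1],X[0]])
    if nm=="A":
        for z in(.160,.175):
            T=[plane("top",u,z)[:2] for u in((373.77,204.65),(396.24,205.9))]
            m=np.mean(T,0); d=T[0]-T[1]; print("tabs",m,np.linalg.norm(d),np.degrees(np.arctan2(-d[0],d[1])),"in stand",(m-o)@X,(m-o)@Y)
        for a,b in(((373.77,204.65),(352.25,141)),((396.24,205.9),(362.58,129.1))): print(tri(a,b))
    else:
        g,e=tri((268.3,196.5),(282.45,273));print("green",g,e,(g[:2]-o)@X,(g[:2]-o)@Y)
        for c in((85,187),(290,203)):
            s=plane("top",f(c),.14)[:2]; print("slot?",(s-o)@X,(s-o)@Y)
        # front edges/rear edges of bracket tops
        for c,z in(((50,232),.146),((82,235),.146),((53,160),.156),((83,160),.156),((280,252),.146),((311,254),.146),((284,181),.156),((315,183),.156)):
            s=plane("top",f(c),z)[:2]; print("br",(s-o)@X,(s-o)@Y)
```

```text
A [np.float64(0.20824581955475402), np.float64(0.14763451587504803), np.float64(0.20764777436420723), np.float64(0.14789049457923198)]
origin [ 0.5319 -0.0239] yaw -3.5764406167984446
tabs [ 0.532  -0.0261] 0.049604971998407604 -3.272372367304346 in stand 0.0002593407002223193 -0.0022116514254100104
tabs [ 0.5312 -0.0233] 0.04868348824733523 -3.2723723673044667 in stand -0.0007515867978600248 0.0005214763239353839
(array([0.5333, 0.0004, 0.1702]), np.float64(0.0009339402235475503))
(array([ 0.5304, -0.0486,  0.1699]), np.float64(0.000653825729909624))
B [np.float64(0.20915363835444525), np.float64(0.1477773280695376), np.float64(0.20763834608264792), np.float64(0.14806289261049516)]
origin [0.4869 0.2907] yaw -5.031539499147854
green [0.5645 0.2513 0.0143] 0.002006799423122272 0.08076469540917453 -0.03250000544168892
slot? 0.01989790391466876 0.07889297357727458
slot? 0.02128357324338289 -0.08115355338273442
br -0.016898073605680318 0.10021008371396496
br -0.017060740811065518 0.07541881789798922
br 0.038198691775285454 0.10075936659516954
br 0.04017714005466767 0.07791604167484965
br -0.01687594918813141 -0.07764014645756677
br -0.01634325302460854 -0.10152538005209903
br 0.03745232491949402 -0.07665638024837446
br 0.03797395543983506 -0.10036936863967379
```

All the measurements agree. Plate sizes are within 2 mm, the tabs sit 50 mm apart at z≈0.17, and both lip and stop edges of B put the clamp at about +18.5 mm. Next I'll work out the move to above the tabs.

```bash
cat >> h.py <<'E'
from scipy.spatial.transform import Rotation as Ro
def delta(target,yaw,p0=None,R0=None):
    """tool-frame shift (cm) and rotvec (deg) to a tool-down pose whose y axis has given yaw"""
    s=bot.read_state(); p0=s["position"] if p0 is None else np.array(p0); R0=s["tcp_rot"] if R0 is None else R0
    a=np.radians(yaw); y=np.array([-np.sin(a),np.cos(a),0]); z=np.array([0,0,-1.]); R1=np.c_[np.cross(y,z),y,z]
    return np.round(R0.T@(np.array(target)-p0)*100,2),np.round(Ro.from_matrix(R0.T@R1).as_rotvec(degrees=True),2)
E
python3 - <<'E'
from h import *
print(delta((.5316,-.024,.25),-3.4,(.166,.603,.194)))
E
```

```text
(array([-51.9 , -50.75,  -5.52]), array([ -0.11,  -0.03, -12.  ]))
```

Emit:
{"name": "apply_moves", "arguments": {"steps": [[[0, 0, -5.5, 0, 0, 0, 1], [-4, -4, -5.5, 0, 0, -1, 1], [-8, -8, -5.5, 0, 0, -2, 1], [-12, -12, -5.5, 0, 0, -3, 1], [-16, -16, -5.5, 0, 0, -4, 1], [-20, -20, -5.5, 0, 0, -5, 1], [-24, -24, -5.5, 0, 0, -6, 1], [-28, -28, -5.5, 0, 0, -7, 1], [-32, -32, -5.5, 0, 0, -8, 1], [-36, -36, -5.5, 0, 0, -9, 1], [-40, -40, -5.5, 0, 0, -10, 1], [-44, -44, -5.5, 0, 0, -11, 1], [-48, -48, -5.5, 0, 0, -12, 1], [-51, -50, -5.5, -0.1, 0, -12, 1], [-51.9, -50.75, -5.5, -0.1, 0, -12, 1], [-51.9, -50.75, -5.5, -0.1, 0, -12, 1], [-51.9, -50.75, -5.5, -0.1, 0, -12, 1]]]}}

```text
time_s: 2.22
position: [0.5302, -0.0231, 0.2489]
tcp_rot: [[-0.998, 0.058, -0.001], [0.058, 0.998, 0.003], [0.001, 0.002, -1.0]]
force: [0.3, 0.2, -0.4]
opening: 0.998
grasp_force: 0.0
```

Run:
```python
from h import *
np.set_printoptions(precision=4,suppress=True)
s=bot.read_state(); print(s["time_s"],s["position"],s["tcp_rot"],s["force"],s["joint_positions"])
print(delta((.5316,-.024,.154),-3.4))
im=bot.capture("side"); h,sa,v=hsv(im)
for c,st in blobs((h>5)&(h<18)&(sa>190)&(v>120),5): print(c,st)
cv2.imwrite("pics/s3.png",cv2.resize(im[0:300,200:500],None,fx=2,fy=2,interpolation=cv2.INTER_CUBIC))
```

```text
2.225 [ 0.5302 -0.0231  0.2489] [[-0.9983  0.058  -0.0013]
 [ 0.058   0.9983  0.0025]
 [ 0.0015  0.0024 -1.    ]] [ 0.2542  0.2139 -0.4278] [ -14.6462   19.2929   91.6159    0.1285   69.2015 -101.3655]
(array([-0.16, -0.1 ,  9.49]), array([ 0.14, -0.08,  0.07]))
[362.0845 134.0563] [359 128   7  14  71]
[352.4615 141.0769] [350 140   6   3  13]
[351.4167 152.3333] [349 151   6   4  12]
```

View pics/s3.png

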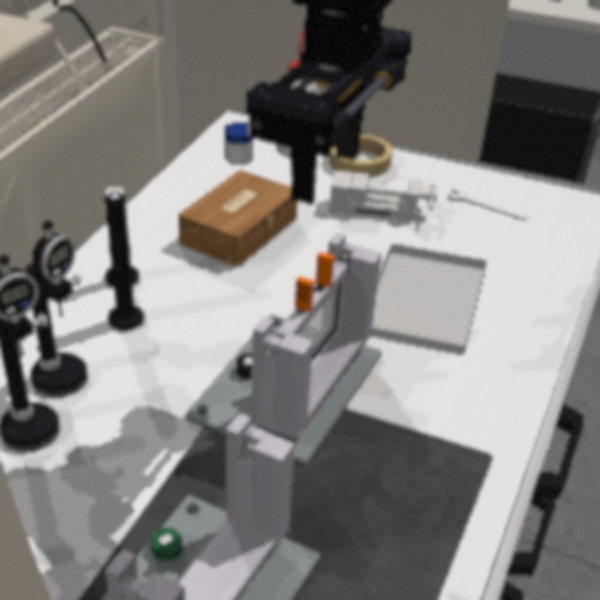

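The gripper hangs above the tabs, with finger ends at about pixel (351,100) and (372,75). They look higher than the projected tips should (v≈119), so I'll go down to a safe height and check both views.

Emit:
{"name": "apply_moves", "arguments": {"steps": [[[-0.1, -0.1, 1.5, 0, 0, 0, 1], [-0.15, -0.1, 3, 0, 0, 0, 1], [-0.15, -0.1, 4.5, 0, 0, 0, 1], [-0.15, -0.1, 4.5, 0, 0, 0, 1], [-0.15, -0.1, 4.5, 0, 0, 0, 1]]]}}

```text
time_s: 2.9
position: [0.5332, -0.0257, 0.204]
tcp_rot: [[-0.998, 0.059, 0.0], [0.059, 0.998, 0.002], [-0.0, 0.002, -1.0]]
force: [0.5, 0.0, 1.4]
opening: 0.997
grasp_force: 0.0
```

Run:
```python
from h import *
np.set_printoptions(precision=4,suppress=True)
s=bot.read_state(); print(s["time_s"],s["position"])
a=bot.capture("side");b=bot.capture("top")
R=s["tcp_rot"];p=s["position"]
for n,im in(("side",a),("top",b)):
    for sg in(1,-1):
        for ah in(.011,-.04):
            u=proj(n,p+R@np.array([0,sg*.044,ah])); print(n,sg,ah,u)
            cv2.circle(im,tuple(int(round(x)) for x in u),1,(255,0,255) if ah>0 else (255,255,0),-1)
A=cv2.resize(a[30:200,290:430],None,fx=3,fy=3,interpolation=cv2.INTER_CUBIC)
B=cv2.resize(b[130:260,320:445],None,fx=3,fy=3,interpolation=cv2.INTER_CUBIC)
o=np.zeros((510,800,3),np.uint8);o[:510,:420]=A;o[:390,425:800]=B;cv2.imwrite("pics/c4.png",o)
```

```text
2.9 [ 0.5332 -0.0257  0.204 ]
side 1 0.011 [348.4704 135.8541]
side 1 -0.04 [349.7872 113.3777]
side -1 0.011 [367.1271 114.6386]
side -1 -0.04 [369.0444  92.7249]
top 1 0.011 [366.9137 202.6657]
top 1 -0.04 [370.4646 201.0424]
top -1 0.011 [408.4479 205.0762]
top -1 -0.04 [414.9142 203.6215]
```

View pics/c4.png

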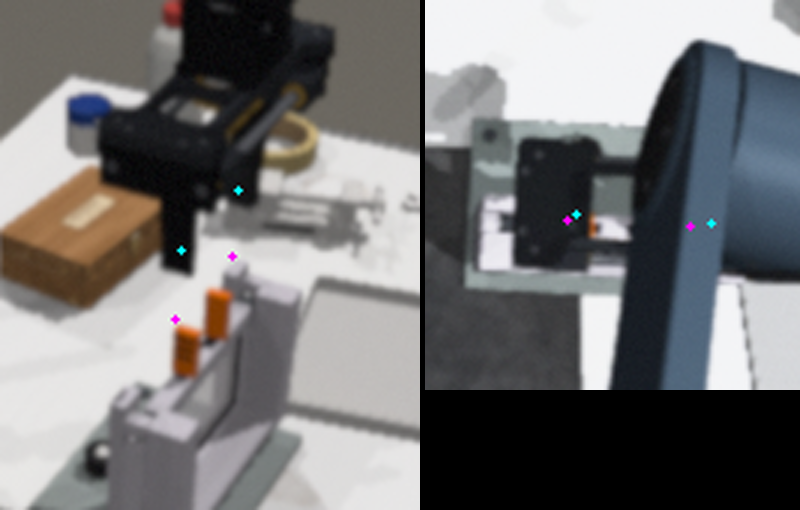

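The side view puts the near fingertip at pixel (349,121), where about (348,136) was predicted. The finger looks about 40 mm higher than reported, or it is drawn differently. Going down to tab height is safe in either case, so I'll descend and then look again.

Emit:
{"name": "apply_moves", "arguments": {"steps": [[[0, 0, 1, 0, 0, 0, 1], [0, 0, 2, 0, 0, 0, 1], [0, 0, 3, 0, 0, 0, 1], [0, 0, 4, 0, 0, 0, 1], [0, 0, 5, 0, 0, 0, 1], [0, 0, 5, 0, 0, 0, 1], [0, 0, 5, 0, 0, 0, 1]]]}}

```text
time_s: 3.88
position: [0.5332, -0.0256, 0.1542]
tcp_rot: [[-0.998, 0.059, 0.001], [0.059, 0.998, 0.002], [-0.0, 0.002, -1.0]]
force: [0.2, 0.6, 0.7]
opening: 0.996
grasp_force: 0.0
```

Run:
```python
from h import *
np.set_printoptions(precision=4,suppress=True)
for i in range(3):
    s=bot.read_state(); print(s["time_s"],s["position"],s["force"]);a=bot.capture("side")
R=s["tcp_rot"];p=s["position"]
for sg in(1,-1):
    u=proj("side",p+R@np.array([0,sg*.044,.011])); print(u)
    cv2.circle(a,tuple(int(round(x)) for x in u),1,(255,0,255),-1)
cv2.imwrite("pics/c5.png",cv2.resize(a[50:200,280:430],None,fx=3.9,fy=3.9,interpolation=cv2.INTER_CUBIC))
```

```text
3.875 [ 0.5332 -0.0256  0.1542] [0.2362 0.5581 0.6505]
3.925 [ 0.5333 -0.0256  0.1544] [-0.5959 -0.218  -0.314 ]
3.975 [ 0.5334 -0.0256  0.1545] [-0.1374 -0.1501 -0.3075]
[347.1757 156.0838]
[365.286  134.4408]
```

View pics/c5.png

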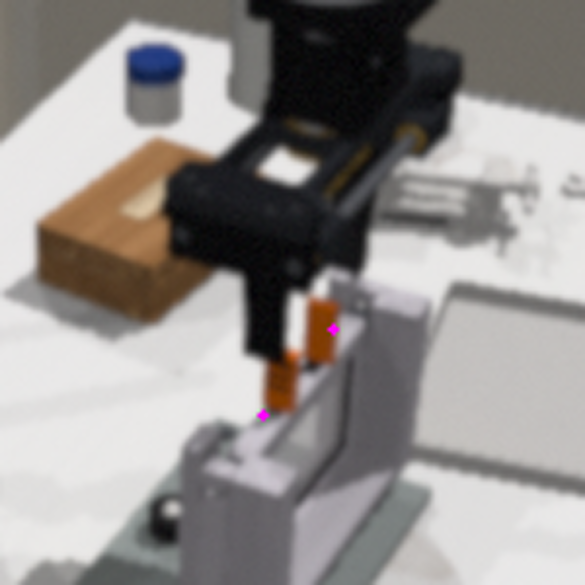

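The picture shows the near finger's end at crop (263,358), level with the tab tops and not around them. Closing here tells the two apart without risk: either it meets the tabs or it meets nothing.

Emit:
{"name": "apply_moves", "arguments": {"steps": [[[0, 0, 0, 0, 0, 0, -1], [0, 0, 0, 0, 0, 0, -1], [0, 0, 0, 0, 0, 0, -1], [0, 0, 0, 0, 0, 0, -1], [0, 0, 0, 0, 0, 0, -1], [0, 0, 0, 0, 0, 0, -1]]]}}

```text
time_s: 4.78
position: [0.533, -0.0255, 0.1541]
tcp_rot: [[-0.998, 0.059, 0.0], [0.059, 0.998, 0.002], [-0.0, 0.002, -1.0]]
force: [0.5, -0.6, -0.1]
opening: 0.403
grasp_force: 0.0
```

Emit:
{"name": "apply_moves", "arguments": {"steps": [[[0, 0, 0, 0, 0, 0, -1], [0, 0, 0, 0, 0, 0, -1], [0, 0, 0, 0, 0, 0, -1]]]}}

```text
time_s: 5.15
position: [0.533, -0.0255, 0.1542]
tcp_rot: [[-0.998, 0.059, 0.0], [0.059, 0.998, 0.002], [-0.0, 0.002, -1.0]]
force: [0.6, 0.0, -0.5]
opening: 0.064
grasp_force: 0.0
```

Run:
```python
from h import *
s=bot.read_state(); print(s)
a=bot.capture("side")
cv2.imwrite("pics/c6.png",cv2.resize(a[50:200,280:430],None,fx=3.9,fy=3.9,interpolation=cv2.INTER_CUBIC))
```

```text
{'time_s': 5.15, 'joint_positions': array([ -14.80854807,   26.30096288,   97.62677709,    0.1195939 ,
         56.0811547 , -101.47386204]), 'qvel': array([ 0.05215962, -0.04051641,  0.06029644, -0.01268143, -0.11714979,
        0.09808606]), 'tau': array([-1.76784652e-03, -3.76199555e+01, -1.44663987e+01, -3.76654684e-02,
        6.87418738e-02,  4.93428888e-04]), 'position': array([ 0.53299523, -0.02549683,  0.15416843]), 'tcp_rot': array([[-9.98238320e-01,  5.93310219e-02,  2.93599616e-04],
       [ 5.93314396e-02,  9.98236867e-01,  1.71399517e-03],
       [-1.91388875e-04,  1.72839535e-03, -9.99998488e-01]]), 'force': array([ 0.64806062,  0.04573042, -0.513772  ]), 'moment': array([0.05035299, 0.01780805, 0.0503679 ]), 'grasp_force': 0.0, 'opening': 0.06404106263430591}
```

View pics/c6.png

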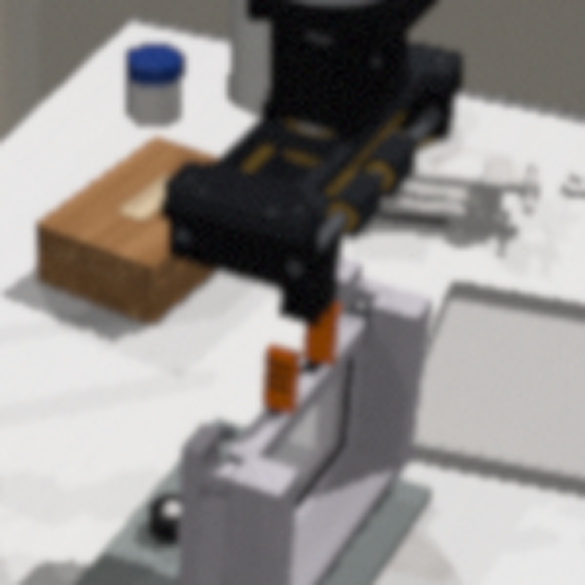

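The jaws closed above the tabs without touching anything: finger end at crop (310,320), tabs still free below. So the real fingertips sit higher than reported, and I'll measure by how much from the pictures.

Run:
```python
from h import *
np.set_printoptions(precision=4,suppress=True)
def yplane(uv,y):
    c,d=ray("side",uv); return c+d*(y-c[1])/d[1]
for nm,c,y in(("open L",(247,347),.033),("open R",(283,360),.033),("closed R",(310,322),-.0255+.018),("closed R",(310,322),-.0255+.0)):
    print(nm,yplane((280+c[0]/3.9,50+c[1]/3.9),y))
```

```text
open L [0.5404 0.033  0.1936]
open R [0.521  0.033  0.1917]
closed R [ 0.5226 -0.0075  0.1889]
closed R [ 0.5289 -0.0255  0.176 ]
```

Emit:
{"name": "apply_moves", "arguments": {"steps": [[[0, 0, 0, 0, 0, 0, 1], [0, 0, 0, 0, 0, 0, 1], [0, 0, 0, 0, 0, 0, 1], [0, 0, 0, 0, 0, 0, 1], [0, 0, 0, 0, 0, 0, 1], [0, 0, 0, 0, 0, 0, 1], [0, 0, 0, 0, 0, 0, 1], [0, 0, 0, 0, 0, 0, 1], [0, 0, 0, 0, 0, 0, 1]]]}}

```text
time_s: 6.32
position: [0.533, -0.0255, 0.1542]
tcp_rot: [[-0.998, 0.059, 0.0], [0.059, 0.998, 0.002], [-0.0, 0.002, -1.0]]
force: [-0.3, -0.2, -0.4]
opening: 0.965
grasp_force: 0.0
```

Emit:
{"name": "apply_moves", "arguments": {"steps": [[[0, 0, 0.8, 0, 0, 0, 1], [0, 0, 1.6, 0, 0, 0, 1], [0, 0, 2.4, 0, 0, 0, 1], [0, 0, 3.2, 0, 0, 0, 1], [0, 0, 3.8, 0, 0, 0, 1], [0, 0, 4.2, 0, 0, 0, 1], [0, 0, 4.2, 0, 0, 0, 1], [0, 0, 4.2, 0, 0, 0, 1]]]}}

```text
time_s: 7.32
position: [0.5333, -0.0255, 0.1124]
tcp_rot: [[-0.998, 0.059, 0.001], [0.059, 0.998, 0.002], [-0.001, 0.002, -1.0]]
force: [-0.3, 0.2, -0.1]
opening: 1.002
grasp_force: 0.0
```

Run:
```python
from h import *
s=bot.read_state(); print(s["time_s"],s["position"],s["force"],s["opening"])
a=bot.capture("side")
cv2.imwrite("pics/c7.png",cv2.resize(a[50:200,280:430],None,fx=3.9,fy=3.9,interpolation=cv2.INTER_CUBIC))
```

```text
7.325 [ 0.53325292 -0.02547809  0.11236451] [-0.30804886  0.16876098 -0.10518452] 1.0024093969048913
```

View pics/c7.png

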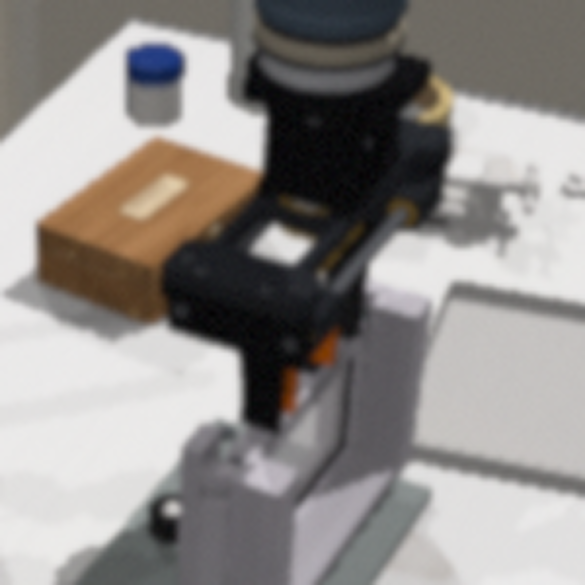

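The near finger (end at crop 262,430) now covers the near tab along most of its height. I'll go 4 mm lower and squeeze.

Emit:
{"name": "apply_moves", "arguments": {"steps": [[[0, 0, 0.2, 0, 0, 0, 1], [0, 0, 0.4, 0, 0, 0, 1], [0, 0, 0.4, 0, 0, 0, 0.3], [0, 0, 0.4, 0, 0, 0, 0], [0, 0, 0.4, 0, 0, 0, -1], [0, 0, 0.4, 0, 0, 0, -1], [0, 0, 0.4, 0, 0, 0, -1], [0, 0, 0.4, 0, 0, 0, -1], [0, 0, 0.4, 0, 0, 0, -1], [0, 0, 0.4, 0, 0, 0, -1], [0, 0, 0.4, 0, 0, 0, -1], [0, 0, 0.4, 0, 0, 0, -1]]]}}

```text
time_s: 8.88
position: [0.5346, -0.0253, 0.1097]
tcp_rot: [[-0.998, 0.059, 0.004], [0.06, 0.998, 0.002], [-0.004, 0.002, -1.0]]
force: [1.0, 1.1, 7.0]
opening: 0.43
grasp_force: 30.0
```

The jaws stopped at 0.43 × 87 ≈ 37.5 mm with 30 N, so both pins are fully in. Now I'll lift straight up.

Emit:
{"name": "apply_moves", "arguments": {"steps": [[[0, 0, -0.4, 0, 0, 0, -1], [0, 0, -1, 0, 0, 0, -1], [0, 0, -2, 0, 0, 0, -1], [0, 0, -3.5, 0, 0, 0, -1], [0, 0, -5, 0, 0, 0, -1], [0, 0, -6.5, 0, 0, 0, -1], [0, 0, -8, 0, 0, 0, -1], [0, 0, -10, 0, 0, 0, -1], [0, 0, -12, 0, 0, 0, -1], [0, 0, -13, 0, 0, 0, -1], [0, 0, -13, 0, 0, 0, -1], [0, 0, -13, 0, 0, 0, -1]]]}}

```text
time_s: 10.38
position: [0.5323, -0.0255, 0.2375]
tcp_rot: [[-0.998, 0.059, -0.001], [0.059, 0.998, 0.002], [0.001, 0.002, -1.0]]
force: [0.9, -0.8, -2.5]
opening: 0.43
grasp_force: 30.0
```

Run:
```python
from h import *
s=bot.read_state(); print(s["time_s"],s["position"],s["tcp_rot"],s["force"],s["opening"])
a=bot.capture("side");b=bot.capture("top")
o=np.zeros((560,800,3),np.uint8)
o[:560,:420]=cv2.resize(a[40:240,270:420],(420,560),interpolation=cv2.INTER_CUBIC)
o[:375,425:800]=cv2.resize(b[130:255,320:445],(375,375),interpolation=cv2.INTER_CUBIC)
cv2.imwrite("pics/c8.png",o)
```

```text
10.375 [ 0.53229195 -0.02548914  0.23748379] [[-0.99823465  0.05937814 -0.00134652]
 [ 0.05937521  0.99823349  0.00211579]
 [ 0.00146977  0.0020321  -0.99999686]] [ 0.86835917 -0.8302308  -2.45455078] 0.43043413686087817
```

View pics/c8.png

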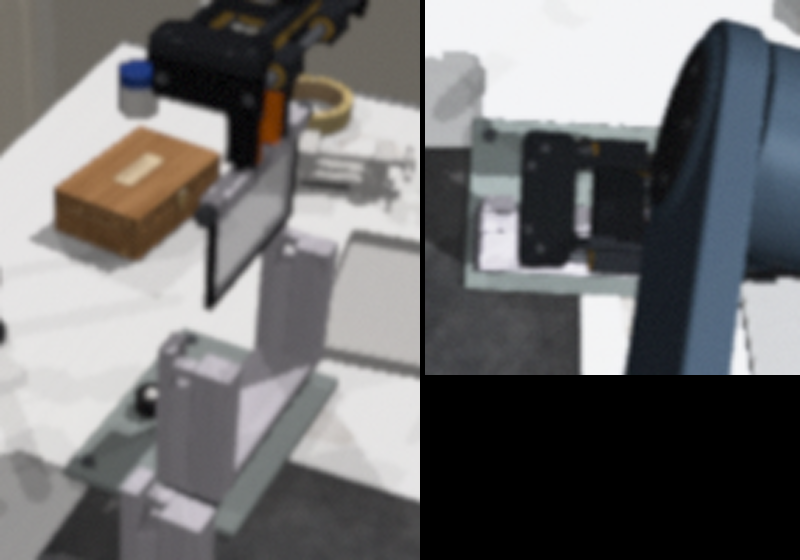

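The guard hangs level from the squeezed tabs (panel at crop 250,220), clear above stand_a, and the black specimen is untouched. Now over to stand_b, aiming for about 3 mm behind its origin so the bosses land on the lips.

Emit:
{"name": "apply_moves", "arguments": {"steps": [[[0.3, 1, 0, 0, 0, 0, -1], [0.6, 3, 0, 0, 0, 0.1, -1], [1, 6, 0, 0, 0, 0.3, -1], [1.6, 9, 0, 0, 0, 0.5, -1], [2.2, 12, 0, 0, 0, 0.7, -1], [2.9, 15, 0, 0, 0, 0.9, -1], [3.5, 18, 0, 0, 0, 1.1, -1], [4.1, 21, 0, 0, 0, 1.3, -1], [4.7, 24, 0, 0, 0, 1.5, -1], [5.3, 27, 0, 0, 0, 1.6, -1], [5.7, 29, 0, 0, 0, 1.6, -1], [5.95, 30.5, 0, 0, 0, 1.6, -1], [6.05, 31.1, 0, 0, 0, 1.6, -1], [6.05, 31.1, 0, 0, 0, 1.6, -1], [6.05, 31.1, 0, 0, 0, 1.6, -1], [6.05, 31.1, 0, 0, 0, 1.6, -1]]]}}

```text
time_s: 12.48
position: [0.4912, 0.2877, 0.2387]
tcp_rot: [[-0.996, 0.088, 0.0], [0.088, 0.996, 0.001], [-0.0, 0.002, -1.0]]
force: [1.0, -0.1, -2.3]
opening: 0.428
grasp_force: 30.0
```

Run:
```python
from h import *
np.set_printoptions(precision=4,suppress=True)
s=bot.read_state(); print(s["time_s"],s["position"],s["tcp_rot"],s["force"],s["moment"],s["opening"])
print(s["position"]-np.array([.5323,-.0255,.2375]), np.degrees(np.arctan2(-s["tcp_rot"][0,1],s["tcp_rot"][1,1])))
ims={n:bot.capture(n) for n in("side","top")}
for n,im in ims.items():
    cv2.imwrite(f"pics/raw9{n}.png",im); h,sa,v=hsv(im)
    for nm,m in(("or",(h>5)&(h<18)&(sa>190)&(v>100)),("gr",(h>55)&(h<90)&(sa>110)&(v>40))):
        for c,st in blobs(m,5): print(n,nm,c,st)
# predicted tab tops if guard at x_B=.003
o=np.array([.4869,.2907]);a=np.radians(-5.03);X=np.array([np.cos(a),np.sin(a)]);Y=np.array([-X[1],X[0]])
for y in(.015,-.015):
    P=np.r_[o+.003*X+y*Y,.258+.03]; print("pred tab mid",proj("side",P),proj("top",P))
```

```text
12.475 [0.4912 0.2877 0.2387] [[-0.9961  0.0882  0.0003]
 [ 0.0882  0.9961  0.0015]
 [-0.0001  0.0015 -1.    ]] [ 0.9643 -0.1248 -2.2694] [-0.011   0.0073 -0.0383] 0.4280419263594247
[-0.0411  0.3132  0.0012] -5.059199994870434
side or [313.234  188.8617] [306 182  14  12  94]
side gr [282.134  273.3711] [276 265  14  14  97]
top gr [268.1538 196.4615] [263 191  11  11  52]
pred tab mid [301.643  194.0227] [218.9081 223.7039]
pred tab mid [312.6944 182.0636] [235.0506 225.107 ]
```

The pose is as intended, about 1.2 mm short in y and with yaw matching. I'll descend towards the lips (contact expected at reported z≈0.133), correcting y on the way.

Emit:
{"name": "apply_moves", "arguments": {"steps": [[[0, 0.12, 1, 0, 0, 0, -1], [0, 0.12, 2, 0, 0, 0, -1], [0, 0.12, 3.2, 0, 0, 0, -1], [0, 0.12, 4.4, 0, 0, 0, -1], [0, 0.12, 5.6, 0, 0, 0, -1], [0, 0.12, 6.8, 0, 0, 0, -1], [0, 0.12, 8, 0, 0, 0, -1], [0, 0.12, 9, 0, 0, 0, -1], [0, 0.12, 9.6, 0, 0, 0, -1], [0, 0.12, 9.8, 0, 0, 0, -1], [0, 0.12, 9.8, 0, 0, 0, -1], [0, 0.12, 9.8, 0, 0, 0, -1]]]}}

```text
time_s: 14.08
position: [0.4915, 0.2899, 0.1411]
tcp_rot: [[-0.996, 0.087, 0.001], [0.087, 0.996, 0.002], [-0.001, 0.002, -1.0]]
force: [0.2, -0.2, -2.6]
opening: 0.431
grasp_force: 30.0
```

Run:
```python
from h import *
np.set_printoptions(precision=4,suppress=True)
s=bot.read_state(); print(s["time_s"],s["position"],s["force"],s["moment"],s["opening"])
```

```text
14.075 [0.4915 0.2899 0.1411] [ 0.1956 -0.2286 -2.6175] [-0.0359 -0.0077  0.0198] 0.4312621123779996
```

Emit:
{"name": "apply_moves", "arguments": {"steps": [[[0, -0.06, 0.2, 0, 0, 0, -1], [0, -0.06, 0.4, 0, 0, 0, -1], [0, -0.06, 0.55, 0, 0, 0, -1], [0, -0.06, 0.65, 0, 0, 0, -1], [0, -0.06, 0.65, 0, 0, 0, -1], [0, -0.06, 0.65, 0, 0, 0, -1]]]}}

```text
time_s: 14.82
position: [0.4912, 0.2892, 0.1342]
tcp_rot: [[-0.996, 0.087, 0.0], [0.087, 0.996, 0.002], [-0.0, 0.002, -1.0]]
force: [0.1, 0.6, -2.0]
opening: 0.43
grasp_force: 30.0
```

Emit:
{"name": "apply_moves", "arguments": {"steps": [[[0, 0, 0.1, 0, 0, 0, -1], [0, 0, 0.1, 0, 0, 0, -1], [0, 0, 0.15, 0, 0, 0, -1], [0, 0, 0.15, 0, 0, 0, -1], [0, 0, 0.15, 0, 0, 0, -1]]]}}

```text
time_s: 15.45
position: [0.4913, 0.2893, 0.133]
tcp_rot: [[-0.996, 0.087, 0.001], [0.087, 0.996, 0.002], [-0.001, 0.002, -1.0]]
force: [-0.6, -0.1, 1.9]
opening: 0.431
grasp_force: 30.0
```

Contact came at z=0.133, as predicted, with about 4 N on the lips. Now I'll slide to the rear (tool -x) under this light pressure.

Emit:
{"name": "apply_moves", "arguments": {"steps": [[[-0.1, 0, 0, 0, 0, 0, -1], [-0.25, 0, 0, 0, 0, 0, -1], [-0.4, 0, 0, 0, 0, 0, -1], [-0.55, 0, 0, 0, 0, 0, -1], [-0.7, 0, 0, 0, 0, 0, -1], [-0.85, 0, 0, 0, 0, 0, -1], [-1.0, 0, 0, 0, 0, 0, -1], [-1.15, 0, 0, 0, 0, 0, -1], [-1.3, 0, 0, 0, 0, 0, -1], [-1.3, 0, 0, 0, 0, 0, -1]]]}}

```text
time_s: 16.7
position: [0.5046, 0.2879, 0.1323]
tcp_rot: [[-0.996, 0.087, 0.001], [0.087, 0.996, 0.002], [-0.001, 0.002, -1.0]]
force: [-0.0, 0.2, -2.4]
opening: 0.426
grasp_force: 30.0
```

The contact eased after 13 mm, which suggests the bosses have passed the front edge of the slots. I'll carry on gently until they feel the rear stops.

Emit:
{"name": "apply_moves", "arguments": {"steps": [[[-0.1, 0, 0, 0, 0, 0, -1], [-0.2, 0, 0, 0, 0, 0, -1], [-0.3, 0, 0, 0, 0, 0, -1], [-0.35, 0, 0, 0, 0, 0, -1], [-0.35, 0, 0, 0, 0, 0, -1]]]}}

```text
time_s: 17.32
position: [0.5076, 0.2877, 0.1327]
tcp_rot: [[-0.996, 0.087, 0.0], [0.087, 0.996, 0.002], [-0.0, 0.002, -1.0]]
force: [0.3, -0.5, -1.3]
opening: 0.431
grasp_force: 30.0
```

Emit:
{"name": "apply_moves", "arguments": {"steps": [[[-0.05, 0, 0, 0, 0, 0, -1], [-0.1, 0, 0, 0, 0, 0, -1], [-0.15, 0, 0, 0, 0, 0, -1], [-0.2, 0, 0, 0, 0, 0, -1], [-0.2, 0, 0, 0, 0, 0, -1]]]}}

```text
time_s: 17.95
position: [0.5093, 0.2876, 0.1326]
tcp_rot: [[-0.996, 0.087, -0.0], [0.087, 0.996, 0.002], [0.0, 0.002, -1.0]]
force: [0.5, 0.0, -1.6]
opening: 0.428
grasp_force: 30.0
```

Emit:
{"name": "apply_moves", "arguments": {"steps": [[[-0.05, 0, 0, 0, 0, 0, -1], [-0.1, 0, 0, 0, 0, 0, -1], [-0.15, 0, 0, 0, 0, 0, -1], [-0.15, 0, 0, 0, 0, 0, -1]]]}}

```text
time_s: 18.45
position: [0.5096, 0.2875, 0.1325]
tcp_rot: [[-0.996, 0.087, -0.003], [0.087, 0.996, 0.002], [0.003, 0.001, -1.0]]
force: [-5.3, 1.6, 0.3]
opening: 0.43
grasp_force: 30.0
```

The rear stop is felt (Fx −5.3 N at x≈0.5096). I'll back off about 1.7 mm of command to centre in the slots, then lower.

Emit:
{"name": "apply_moves", "arguments": {"steps": [[[0.17, 0, 0, 0, 0, 0, -1], [0.17, 0, 0.15, 0, 0, 0, -1], [0.17, 0, 0.3, 0, 0, 0, -1], [0.17, 0, 0.45, 0, 0, 0, -1], [0.17, 0, 0.45, 0, 0, 0, -1]]]}}

```text
time_s: 19.08
position: [0.5094, 0.2874, 0.1279]
tcp_rot: [[-0.996, 0.087, 0.0], [0.087, 0.996, 0.001], [-0.0, 0.001, -1.0]]
force: [-2.1, 0.4, -2.1]
opening: 0.428
grasp_force: 30.0
```

It is entering the slots freely. I'll keep lowering.

Emit:
{"name": "apply_moves", "arguments": {"steps": [[[0.04, 0, 0.2, 0, 0, 0, -1], [0.04, 0, 0.4, 0, 0, 0, -1], [0.04, 0, 0.6, 0, 0, 0, -1], [0.04, 0, 0.8, 0, 0, 0, -1], [0.04, 0, 1.0, 0, 0, 0, -1], [0.04, 0, 1.2, 0, 0, 0, -1], [0.04, 0, 1.35, 0, 0, 0, -1], [0.04, 0, 1.35, 0, 0, 0, -1]]]}}

```text
time_s: 20.08
position: [0.5091, 0.2877, 0.1145]
tcp_rot: [[-0.996, 0.087, 0.001], [0.087, 0.996, 0.002], [-0.0, 0.002, -1.0]]
force: [-0.3, -0.6, -2.5]
opening: 0.423
grasp_force: 30.0
```

Emit:
{"name": "apply_moves", "arguments": {"steps": [[[0, 0, 0.15, 0, 0, 0, -1], [0, 0, 0.3, 0, 0, 0, -1], [0, 0, 0.4, 0, 0, 0, -1], [0, 0, 0.45, 0, 0, 0, -1], [0, 0, 0.45, 0, 0, 0, -1]]]}}

```text
time_s: 20.7
position: [0.509, 0.2877, 0.1102]
tcp_rot: [[-0.996, 0.087, 0.0], [0.087, 0.996, 0.002], [-0.0, 0.002, -1.0]]
force: [-0.1, 0.4, -3.6]
opening: 0.432
grasp_force: 30.0
```

Emit:
{"name": "apply_moves", "arguments": {"steps": [[[0, 0, 0.05, 0, 0, 0, -1], [0, 0, 0.1, 0, 0, 0, -1], [0, 0, 0.15, 0, 0, 0, -1], [0, 0, 0.15, 0, 0, 0, -1], [0, 0, 0.15, 0, 0, 0, -1]]]}}

```text
time_s: 21.32
position: [0.5091, 0.2877, 0.109]
tcp_rot: [[-0.996, 0.087, 0.001], [0.087, 0.996, 0.002], [-0.001, 0.002, -1.0]]
force: [-0.1, -0.1, 2.6]
opening: 0.431
grasp_force: 30.0
```

The floor is felt at z=0.109 (home was predicted at 0.1097) with about 5 N on the stand. Releasing now.

Emit:
{"name": "apply_moves", "arguments": {"steps": [[[0, 0, 0, 0, 0, 0, 0], [0, 0, 0, 0, 0, 0, 0.2], [0, 0, 0, 0, 0, 0, 0.4], [0, 0, 0, 0, 0, 0, 0.6], [0, 0, 0, 0, 0, 0, 0.9], [0, 0, 0, 0, 0, 0, 1], [0, 0, 0, 0, 0, 0, 1], [0, 0, 0, 0, 0, 0, 1], [0, 0, 0, 0, 0, 0, 1]]]}}

```text
time_s: 22.45
position: [0.5092, 0.2877, 0.1087]
tcp_rot: [[-0.996, 0.087, 0.001], [0.087, 0.996, 0.002], [-0.001, 0.002, -1.0]]
force: [-0.5, 1.7, 3.1]
opening: 0.996
grasp_force: 1.6
```

Run:
```python
from h import *
s=bot.read_state(); print(s["time_s"],s["position"],s["force"],s["moment"],s["opening"])
```

```text
22.45 [0.50915863 0.28765545 0.10873449] [-0.4990425   1.71723024  3.11212059] [ 0.33247638 -0.1528849   0.05536824] 0.9960874114679285
```

Emit:
{"name": "apply_moves", "arguments": {"steps": [[[0, 0, -0.2, 0, 0, 0, 1], [0, 0, -0.6, 0, 0, 0, 1], [0, 0, -1.5, 0, 0, 0, 1], [0, 0, -2.5, 0, 0, 0, 1], [0, 0, -4, 0, 0, 0, 1], [0, 0, -6, 0, 0, 0, 1], [0, 0, -8, 0, 0, 0, 1], [0, 0, -10, 0, 0, 0, 1], [0, 0, -12, 0, 0, 0, 1], [0, 0, -14, 0, 0, 0, 1], [0, 0, -14, 0, 0, 0, 1]]]}}

```text
time_s: 23.82
position: [0.5102, 0.2879, 0.2513]
tcp_rot: [[-0.996, 0.087, 0.005], [0.087, 0.996, 0.003], [-0.005, 0.004, -1.0]]
force: [0.3, -0.1, -1.2]
opening: 0.998
grasp_force: 0.0
```

Run:
```python
from h import *
np.set_printoptions(precision=4,suppress=True)
s=bot.read_state(); print(s["time_s"],s["position"],s["force"])
ims={n:bot.capture(n) for n in("side","top")}
for n,im in ims.items():
    h,sa,v=hsv(im)
    for nm,m in(("or",(h>5)&(h<18)&(sa>190)&(v>100)),("gr",(h>55)&(h<90)&(sa>110)&(v>40))):
        for c,st in blobs(m,8): print(n,nm,c,st)
o=np.array([.4869,.2907]);a=np.radians(-5.03);X=np.array([np.cos(a),np.sin(a)]);Y=np.array([-X[1],X[0]])
for half in(.025,.015):
    for sg in(1,-1):
        P=np.r_[o+.0192*X+sg*half*Y,.160]; print("pred",half*sg,proj("side",P),proj("top",P))
```

```text
23.825 [0.5102 0.2879 0.2513] [ 0.3485 -0.103  -1.2489]
side or [306.3935 234.529 ] [302 226  10  19 155]
side or [290.9658 254.7094] [286 246  10  19 117]
side gr [278.2778 267.5556] [276 265   7   7  18]
top gr [267.95 192.95] [264 191   9   4  20]
pred 0.025 [291.1311 254.8107] [230.6783 216.3058]
pred -0.025 [307.6288 234.9602] [253.2903 218.268 ]
pred 0.015 [294.541  250.7079] [235.1993 216.6981]
pred -0.015 [304.4369 238.8009] [248.7665 217.8754]
```

The tabs are 16 × 20 px apart in the side view. That matches the pins-out prediction (16.5 × 19.9; squeezed would be 9.9 × 11.9), and the height is right for home. The visible part of the green specimen has not moved. Handing in.

```bash
python3 -c "
from rig import bot
print(bot.hand_in())"
```

```text
the job is handed in; nothing more can be done
None
```

I moved the guard to the green specimen's stand, seated it home about 19 mm back in its slots with both pins out and let go; the job was handed in at about 24 s, no verdict came back, and I didn't re-measure the black specimen at the end.

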